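# Refill the sugar canister and snap its lid on

### The job

Empty the tray of sugar lumps into the open canister, all five of them, and stand the empty tray back on the counter, right way up. Then put the knobbed lid in the canister's mouth and press it down through the click until it sits flat and fully home on the rim; do not let go, but finish with the hand still on the lid, pushing it down firmly. Leave the cups and tools around where they are.

Things in the scene. Friction and masses are not known exactly. Their poses are not given: they have to be found in the camera images.
- canister_mouth (a point): Open storage canister, dark steel, loose, upright on the counter, 100 mm wide, 100 mm tall, wall 6 mm, 0.9 kg. This point: centre of its mouth, level with the rim; z up along the axis. Mouth 87 mm wide, inner floor 94 mm below the rim. Four sprung steel balls in the mouth's wall, 7 mm below the rim, stand out 4.5 mm into it; they give way to the lid's bead and snap back above it.
- lid_knob (a point): Centre of the lid's knob: an upright round wooden knob, 26 mm in diameter, 32 mm tall, on top of the aluminium-topped lid. The point is 16 mm above the flange's top and 45 mm above the foot of the plug, on which the loose lid (61 mm tall in all, 0.10 to 0.15 kg) stands on the counter; z up along the axis. The lid fits at any yaw. When it is home this point is 23 mm above the canister's rim.
- lid_flange (a point): Centre of the underside of the lid's flange (100 mm wide, 7 mm thick), which lands on the rim. Below it the plug, 22 mm deep: foot 70 mm wide, cone widening to a bead 83 mm wide 15 mm below this point, 77 mm neck above. The cone centres itself in the mouth. Pressing meets about 6 to 15 N as the bead passes the balls, some 12 to 7 mm short of home; then the force drops and the lid runs down onto the rim.
- tray_grip (a point): Grip of the black sugar tray: upper part of its upright back wall, 8 mm thick, 46 mm wide, top 72 mm above the tray's underside. This point: mid-thickness, 52 mm above the underside. x runs along the tray from its open front to the back, y across, z up. The tray (130 mm long, 70 mm wide, floor 4 mm, sides 26 to 34 mm high, 0.10 to 0.17 kg) lies to -x of the grip, flat on the counter.
- tray_lip (a point): Middle of the front edge of the tray's floor (upper face), open and without a lip, 62 mm wide between the sides, over which the lumps slide out when this end is tipped down 45 deg or more. In the tray's axes it is 126 mm to -x of the grip point and 48 mm below it. Same axes as the grip.
- lump0_center (a point): Centre of a rough brown sugar lump, one of five, 24 x 20 x 18 mm, 12 g, lying loose on the floor of the tray.
- lump1_center (a point): Centre of a rough brown sugar lump, one of five, 24 x 20 x 18 mm, 12 g, lying loose on the floor of the tray.
- lump2_center (a point): Centre of a rough brown sugar lump, one of five, 24 x 20 x 18 mm, 12 g, lying loose on the floor of the tray.
- lump3_center (a point): Centre of a rough brown sugar lump, one of five, 24 x 20 x 18 mm, 12 g, lying loose on the floor of the tray.
- lump4_center (a point): Centre of a rough brown sugar lump, one of five, 24 x 20 x 18 mm, 12 g, lying loose on the floor of the tray.
- tamper_mid (a point): Bystander, leave alone: tamper, steel base 58 mm wide and wooden knob, 83 mm tall, standing; this point 40 mm up.
- cup_mid (a point): Bystander, leave alone: black espresso cup with a handle (at its +y), 62 mm wide, 55 mm tall; this point 27 mm up on its axis.
- pitcher_mid (a point): Bystander, leave alone: steel milk pitcher with a handle (at its +y), 80 mm wide, 95 mm tall; this point 47 mm up on its axis.
- portafilter_mid (a point): Bystander, leave alone: portafilter, steel bowl 68 mm wide, 30 mm tall, lying bowl-down, its wooden handle reaching 182 mm from the bowl's axis along its -x; this point on the bowl's axis 15 mm up.
- shot_glass_mid (a point): Bystander, leave alone: small glass, 48 mm wide, 55 mm tall; this point 27 mm up on its axis.
- brush_mid (a point): Bystander, leave alone: bench brush lying flat along its x, about 150 mm long; this point near its middle.
There are look-alikes about, which are no part of the job. What is shaped like the part that bears tray_grip but green or purple is not meant.

How it is judged:
By the outcome, as a careful person would: the job done as asked, in the order asked, and still so for the second after the job is handed in, while the arm keeps its last pose, push and grip.
It also fails if it takes over 72 s, if anything falls off the work surface, if the arm or the gripper's body presses on something with over 40 N, if the wrist force passes 120 N, or if a joint passes its speed limit or range.

### The arm

A 6-joint arm with a two-finger parallel gripper is mounted at the origin on the work surface. World frame = base frame: x ahead of the robot, y to its left, z up, the work surface at z = 0. Lengths are in mm, angles in rad, forces in N, time in s.
With the tool pointing down it reaches from about 275 to 750 mm from the base axis. Payload 10.2 kg.
Tool frame: the origin (TCP) lies at the very end of the fingers, on their centre line; the grasp point (between the pads) lies 19 mm behind it; z points along the fingers, y is the direction in which the jaws open and shut (so a half turn about z gives the same grasp; the last joint's range is limited). The gripper opens to 85 mm and grips with 20 to 120 N. Pads are 22 mm wide; open, the fingers measure 114 mm over their backs; the gripper's body (76 mm by 85 mm) begins 54 mm behind the grasp point. The pads swing forward as they close: fully open they stand 13 mm farther back than shut.
Start: joints at [-1.45, 0.313, 1.498, -0, 1.331, -0.223], TCP at [176.948, -494.288, 231.294] pointing down, gripper open.
Joint ranges: [-2.94, 2.94], [-0.97, 2.17], [0.19, 2.56], [-1.23, 4.37], [0.02, 3.11], [-2.88, 2.88]. Speed limits (rad/s): [2.39, 2.39, 3.01, 3.14, 3.14, 3.14].

### API

Orientations are given as a unit quaternion [w, x, y, z].
In Python, from rig import * gives the robot as it stands. The module is installed in compiled form; this text tells all that it offers.
- The arm moves only by the shell command python3 -m crank 'ROWS' [FORCE]. ROWS is a JSON object of lists of equal length, an entry for each row: "dp": the shift along the world's x, y, z in cm, a list of three; "delta_rot": the turn, a rotation vector about the world's x, y, z in degrees, a list of three; "claw": the closure in counts, from 0 (fully open) to 255 (shut). A call has 1 to 10 rows; each row shifts and turns the commanded pose from where the row before left it; what a row does not reach is not made up. A row lasts 1/10 s, in which the tool goes at most 50 mm and 8.59 degrees, less where a joint would pass 70% of its speed; a pose out of reach is approached as far as the arm can. A call is refused whole if a number of a shift passes 5 or a number of a turn 8.59, either way. A call with a gripper value outside its range is refused whole. The fingers move at their own pace and stop on an object; FORCE is the grip in N (left out, the last holds). Time passes only in rows, so rows that do not move let the fingers close. It gives the time, the measured TCP pose, the force and the opening at its end, in the units of the state.
- sense(): the state, without advancing time (a new reading comes with each control period).
- capture(name): name is "scene" or "top" or "wrist"; returns (picture, depth): 420x560x3 uint8, red, green, blue; 420x560 float32, mm along the optical axis (not along the pixel's ray), 0 where there is no reading.
- camera_model(name): a dict with "fx", "fy", "cx", "cy" (pixels), "cam_to_world" (4x4, takes a point from camera to world coordinates); the wrist camera has in their place "T_tool_cam" (4x4, takes a point from camera to tool coordinates, whose origin is the TCP and whose axes are the flange's). Camera axes: x right, y up, looking along -z (the intrinsics and any distortion apply to the point x, -y, -z); pixel columns grow to the right and rows downward; lengths in mm; the calibration is good to about 2 mm. A picture is of the moment at which its call begins: read the wrist's pose just before it. camera_model takes no time and is no camera call.
- finish_job(): hands the job in, once; it reports no verdict.
Trained networks look in the newest picture that a camera, given by its name, has taken for a name from the list of things; names that differ only in an ending like _2 or _b are one class to them, and where a whole thing is asked for, a point or a joint stands for the part that bears it (a point fixed in the world has none). Each returns a list of dicts, best first, with "p" (0 to 1); they miss things now and then, are a little off and sometimes report something else, mostly with a low value. They report only what shows in the picture. A call takes as long as a camera call. They do not tell look-alikes from the thing itself.
- boxes_of(camera, target): "centre" ([column, row] in pixels, amid what is visible of it).
- masks_of(camera, target): "region" (420x560 bool, what is visible of it) and "centre" ([column, row] in pixels, amid what is visible of it).
- pinpoint(camera, target): "centre" ([column, row] in pixels: a listed point, or the origin of a listed thing).
The state is a dict: "time_s": time; "joints": joint angles; "dq": joint speeds; "tau": joint torques, N m; "eef_pos": TCP position; "ee_rot": TCP orientation; "force": force on the tool from outside, world axes, zero at the start; "wrist_torque": the same for the moment, N m; "grip_width": opening from 0.0 (shut) to 1.0 (fully open).
Only numpy, scipy, OpenCV 4.12 (cv2) and the standard library are available. Lean on these libraries where they do the work, as an engineer would, in place of code of your own. Each camera call takes 0.05 s, during which the arm holds its last target.

## Working session

There is one attempt and no reset: what is moved stays moved. The work goes in short steps, Python scripts to look and compute and a shell command to move; the robot and the scene stay as the last step left them, time stands still between calls to the robot, and variables do not carry over. Pictures are saved under pics/ and viewed, and the job is handed in when it is done.

```bash
mkdir -p pics; ls; python3 - <<'E'
from rig import *
import cv2
s=sense();print(s)
for n in ["scene","top"]:
    p,d=capture(n);cv2.imwrite(f"pics/{n}0.png",p[:,:,::-1])
    m=camera_model(n);print(n,m)
print(camera_model("wrist"))
E
```

```text
pics
{'time_s': 0.0, 'joints': array([-1.45043710e+00,  3.13482589e-01,  1.49847062e+00,  3.11716317e-05,
        1.33099798e+00, -2.23414353e-01]), 'dq': array([ 0.00063571, -0.00041076, -0.00081584,  0.00074101,  0.00025373,
       -0.00195851]), 'tau': array([-2.04848066e-04, -4.12262249e+01, -2.59740901e+01, -2.14101678e-04,
        4.10959430e-03,  2.33739718e-05]), 'eef_pos': array([ 176.90329162, -494.01463499,  230.70578066]), 'ee_rot': array([-6.77583784e-04,  9.85264209e-01,  1.71037942e-01,  5.01026149e-05]), 'force': array([ 0.13358621,  0.34044908, -0.28304825]), 'wrist_torque': array([0.01101795, 0.0863573 , 0.02195421]), 'grip_width': 0.9974579011603268}
scene {'fx': 512.8782097385615, 'fy': 512.8782097385615, 'cx': 278.421298318704, 'cy': 208.11059326575798, 'cam_to_world': array([[ 8.54740084e-01, -4.03662067e-01,  3.26307101e-01,
         9.33010384e+02],
       [ 5.18925350e-01,  6.78668176e-01, -5.19736460e-01,
        -6.51988728e+02],
       [-1.16563513e-02,  6.13568613e-01,  7.89555373e-01,
         1.08368256e+03],
       [ 0.00000000e+00,  0.00000000e+00,  0
[... 266 characters left out ...]
6087e-01,  2.26415058e-02,  1.07280298e-02,
         1.54826984e+01],
       [ 1.48783543e-02,  1.91965472e-01,  9.81288893e-01,
         1.63484688e+03],
       [ 0.00000000e+00,  0.00000000e+00,  0.00000000e+00,
         1.00000000e+00]])}
{'fx': 349.5838398049756, 'fy': 349.5838398049756, 'cx': 278.04500609005567, 'cy': 206.26928849235657, 'T_tool_cam': array([[-2.43288252e-04,  9.51592378e-01,  3.07362794e-01,
         7.83851051e+01],
       [ 9.99999904e-01,  3.43666313e-04, -2.72453324e-04,
        -7.43092675e-01],
       [-3.64894744e-04,  3.07362698e-01, -9.51592370e-01,
        -1.42748905e+02],
       [ 0.00000000e+00,  0.00000000e+00,  0.00000000e+00,
         1.00000000e+00]])}
```

View pics/scene0.png

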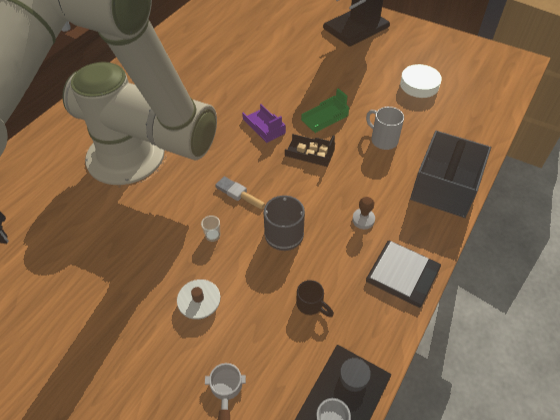

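View pics/top0.png

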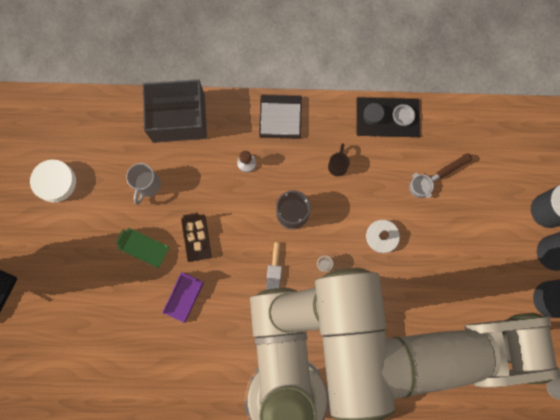

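The scene view shows the black tray with the lumps at (311,150), a green look-alike at (327,112) and a purple one at (264,123). The canister is at (284,222) and the lid at (198,298). In the top view these are at tray (197,237), green (144,247), purple (183,297), canister (293,210) and lid (383,236). I choose the black tray.

```bash
cat > h.py <<'E'
from rig import *
import numpy as np, cv2
from scipy.spatial.transform import Rotation as R
def T_of(n,s=None):
    m=camera_model(n)
    if n!="wrist": return m,m["cam_to_world"]
    s=s or sense(); q=s["ee_rot"]; T=np.eye(4)
    T[:3,:3]=R.from_quat([q[1],q[2],q[3],q[0]]).as_matrix(); T[:3,3]=s["eef_pos"]
    return m,T@m["T_tool_cam"]
def ray(n,uv,s=None):
    m,T=T_of(n,s); d=np.array([(uv[0]-m["cx"])/m["fx"],-(uv[1]-m["cy"])/m["fy"],-1.])
    return T[:3,3],T[:3,:3]@d
def atz(n,uv,z,s=None):
    o,d=ray(n,uv,s); return o+d*(z-o[2])/d[2]
def proj(n,P,s=None):
    m,T=T_of(n,s); c=np.linalg.inv(T)@np.append(P,1); return [m["cx"]-m["fx"]*c[0]/c[2], m["cy"]+m["fy"]*c[1]/c[2]]
def cloud(n,d,s=None):
    m,T=T_of(n,s); v,u=np.mgrid[:d.shape[0],:d.shape[1]]
    P=np.stack([(u-m["cx"])/m["fx"]*d,-(v-m["cy"])/m["fy"]*d,-d],-1)
    return P@T[:3,:3].T+T[:3,3]
def tri(a,b):
    # least-squares intersection of rays
    A=np.zeros((3,3));B=np.zeros(3)
    for o,d in (a,b):
        d=d/np.linalg.norm(d);M=np.eye(3)-np.outer(d,d);A+=M;B+=M@o
    return np.linalg.solve(A,B)
E
python3 - <<'E'
from h import *
np.set_printoptions(precision=1,suppress=True)
zz=dict(canister_mouth=100,lid_knob=45,lid_flange=22,tray_grip=52,tray_lip=4,lump0_center=13,tamper_mid=40,cup_mid=27,pitcher_mid=47,portafilter_mid=15,shot_glass_mid=27,brush_mid=10)
dd={}
for c in ["top","scene"]:
    p,d=capture(c);dd[c]=(p,d)
    cv2.imwrite(f"pics/{c}1.png",p[:,:,::-1])
for t,z in zz.items():
    for c in ["top","scene"]:
        for r in pinpoint(c,t)[:5]:
            print(t,c,np.array(r["centre"]),round(r["p"],2),atz(c,r["centre"],z))
print(sense()["time_s"])
for c,b in (("top",(150,200,250,270)),("scene",(280,120,350,175))):
    p=dd[c][0][b[1]:b[3],b[0]:b[2]];cv2.imwrite(f"pics/crop_{c}.png",cv2.resize(p[:,:,::-1],None,fx=7,fy=7,interpolation=cv2.INTER_CUBIC))
E
```

```text
canister_mouth top [292.8 207.9] 0.57 [537.3  -4.6 100. ]
canister_mouth top [272.1 267.8] 0.26 [364.3  50.1 100. ]
canister_mouth scene [282.9 211.1] 0.97 [540.5  -6.8 100. ]
lid_knob top [383.1 237.3] 0.78 [ 466.3 -273.4   45. ]
lid_knob scene [199.4 292.9] 0.79 [ 476.  -269.3   45. ]
lid_knob scene [325.4 147.5] 0.64 [505.3 284.5  45. ]
lid_flange top [381. 236.] 0.56 [ 473.6 -271.4   22. ]
lid_flange scene [200.9 300.9] 0.68 [ 481.2 -275.7   22. ]
lid_flange scene [309.2 298.9] 0.49 [ 692.6 -143.2   22. ]
tray_grip top [124.1 237.1] 0.95 [448.8 484.9  52. ]
tray_grip top [191.7 214.1] 0.57 [521.6 292.1  52. ]
tray_grip scene [331.6 143.1] 0.85 [515.1 302.4  52. ]
tray_grip scene [343.2  95.1] 0.81 [449.6 504.   52. ]
tray_grip scene [302.8 150.8] 0.74 [460.  234.8  52. ]
tray_grip scene [275.2 125.2] 0.66 [339.8 283.9  52. ]
tray_lip top [173.7 320.3] 0.82 [213.7 335.5   4. ]
tray_lip top [200.9 262.8] 0.8 [383.5 265.    4. ]
tray_lip top [165.5 254.8] 0.69 [405.1 371.8   4. ]
tray_lip top [339.2 164.8] 0.66 [ 696.8 -147.1    4. ]
tray_lip scene [309.4 126.3] 0.93 [404.3 376.2   
[... 500 characters left out ...]
cher_mid scene [386.2 126.8] 0.55 [618.6 446.8  47. ]
portafilter_mid top [417.5 185.4] 0.92 [ 634.  -386.5   15. ]
portafilter_mid scene [224.8 380.6] 0.65 [ 632.3 -397.1   15. ]
shot_glass_mid top [337.1 164.4] 0.72 [ 691.2 -138.4   27. ]
shot_glass_mid top [323.3 260.9] 0.7 [394.6 -98.8  27. ]
shot_glass_mid top [191.9 225.7] 0.55 [491.2 294.   27. ]
shot_glass_mid scene [209.3 230.9] 0.68 [ 384.  -108.1   27. ]
shot_glass_mid scene [302.5 151.6] 0.36 [449.4 253.1  27. ]
brush_mid top [274.8 266.5] 0.72 [376.6  44.2  10. ]
brush_mid scene [239.6 192.3] 0.86 [370.3  47.3  10. ]
brush_mid scene [311.8 145.2] 0.65 [452.2 304.1  10. ]
brush_mid scene [284.3 207.6] 0.55 [501.8  64.2  10. ]
1.4
```

View pics/crop_top.png

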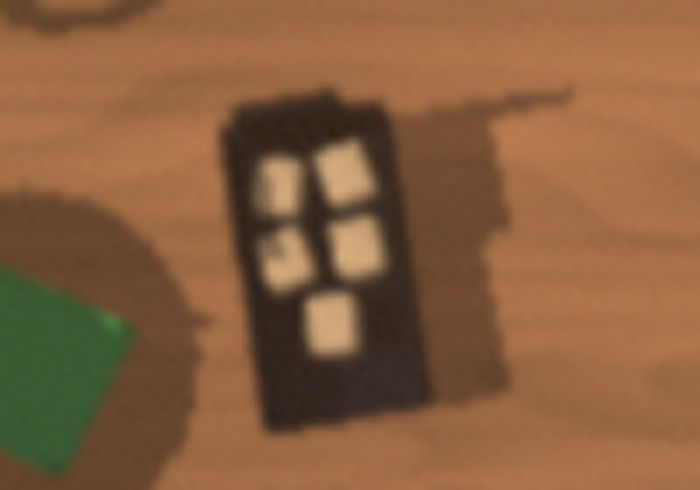

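View pics/crop_scene.png

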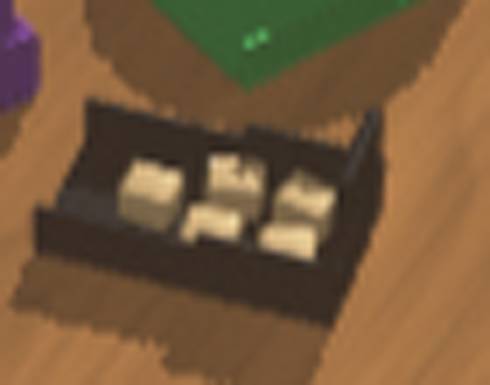

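```bash
python3 -m crank '{"dp":[[2,4.5,0],[2,4.5,0],[2,4.5,0],[2,4.5,0],[2,4.5,0],[2,4.5,0],[2,4.5,0],[2,4.5,0],[2,4.5,0],[2,4.5,0]],"delta_rot":[[0,0,8],[0,0,8],[0,0,8],[0,0,8],[0,0,8],[0,0,8],[0,0,8],[0,0,8],[0,0,8],[0,0,8]],"claw":[0,0,0,0,0,0,0,0,0,0]}'; python3 -c "
from rig import *
print(sense()['joints'])"
```

```text
time_s: 2.4
eef_pos: [377.4, -42.3, 231.6]
ee_rot: [0.001, 0.643, 0.766, 0.0]
force: [0.9, -1.5, 0.4]
grip_width: 1.003
[-4.22871633e-01 -1.75002691e-02  1.88411096e+00 -5.09792419e-05
  1.27383642e+00 -5.97673634e-01]
```

```bash
python3 -m crank '{"dp":[[1.8,4.2,0],[1.8,4.2,0],[1.8,4.2,0],[1.8,4.2,0],[1.8,4.2,0],[1.8,4.2,0],[1.8,4.2,0],[1.4,4.2,0],[0,0,0],[0,0,0]],"delta_rot":[[0,0,0],[0,0,0],[0,0,0],[0,0,0],[0,0,0],[0,0,0],[0,0,0],[0,0,0],[0,0,0],[0,0,0]],"claw":[0,0,0,0,0,0,0,0,0,0]}'; python3 - <<'E'
from h import *
np.set_printoptions(precision=3,suppress=True)
s=sense();print(s["joints"],s["eef_pos"],s["ee_rot"])
p,d=capture("wrist");cv2.imwrite("pics/w1.png",p[:,:,::-1]);np.save("w1d.npy",d)
for t,z in (("tray_grip",52),("tray_lip",4)):
  for r in pinpoint("wrist",t)[:4]: print(t,np.array(r["centre"]),r["p"],atz("wrist",r["centre"],z,s))
C=cloud("wrist",d,s)
m=(C[...,2]>60)&(C[...,2]<90)&(d>0)
print(m.sum(),np.median(C[m],0))
v,u=np.nonzero(m);print(u.min(),u.max(),v.min(),v.max())
(c,wh,a)=cv2.minAreaRect(C[m][:,:2].astype(np.float32));print(c,wh,a)
print(sense()["time_s"])
E
```

```text
time_s: 3.4
eef_pos: [516.7, 292.2, 230.7]
ee_rot: [-0.0, 0.644, 0.765, -0.0]
force: [0.1, 0.3, 0.2]
grip_width: 1.003
[ 0.317  0.467  1.278 -0.     1.398  0.147] [516.733 292.16  230.698] [-0.     0.644  0.765 -0.   ]
tray_grip [278.7 180.2] 0.81 [516.507 293.365  52.   ]
tray_grip [ 85.5 153. ] 0.81 [336.752 288.537  52.   ]
tray_lip [176.8  66. ] 0.93 [400.265 378.404   4.   ]
tray_lip [159.6 172.4] 0.83 [390.687 268.58    4.   ]
5036 [654.112 403.395  71.975]
63 559 0 263
(550.626708984375, 366.7172546386719) (447.5576171875, 198.9436492919922) 0.38438349962234497
3.55
```

View pics/w1.png

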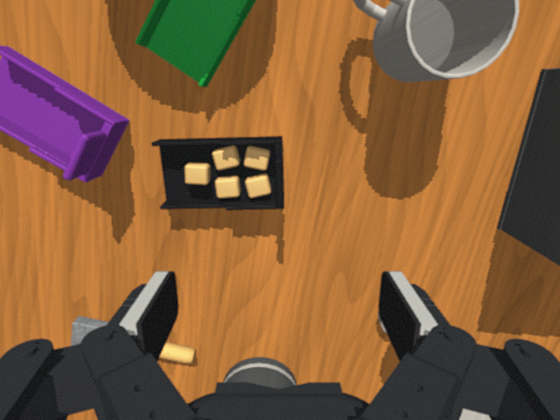

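```bash
python3 - <<'E'
from h import *
np.set_printoptions(precision=2,suppress=True)
s=sense();d=np.load("w1d.npy");C=cloud("wrist",d,s)
sub=C[120:225,140:300].reshape(-1,3)
for lo,hi in ((45,80),(62,80),(15,40)):
    m=(sub[:,2]>lo)&(sub[:,2]<hi)&(np.hypot(sub[:,0]-460,sub[:,1]-285)<110);q=sub[m]
    print(lo,m.sum(),q.mean(0),cv2.minAreaRect(q[:,:2].astype(np.float32)), np.percentile(q[:,2],[50,95,99]))
    if m.sum()>20:
        w=np.linalg.eigh(np.cov(q[:,:2].T));print(w[0],w[1][:,1],np.degrees(np.arctan2(w[1][1,1],w[1][0,1])))
q=C[215:225,150:270].reshape(-1,3);print("counter",np.median(q[:,2]))
E
```

```text
45 473 [516.94 295.34  71.23] ((517.3472900390625, 293.1985168457031), (7.964672088623047, 45.20112991333008), 11.377716064453125) [72.5  73.88 74.59]
[  5.19 186.12] [-0.2   0.98] 101.31547286603325
62 446 [517.15 294.18  72.28] ((517.3502197265625, 293.1926574707031), (7.943116188049316, 45.20960998535156), 11.776692390441895) [72.56 73.9  74.61]
[  5.15 173.25] [-0.2   0.98] 101.48496585803348
15 4020 [467.3  283.41  24.78] ((457.9231872558594, 280.937255859375), (129.43063354492188, 70.44205474853516), 10.933686256408691) [23.19 35.51 37.17]
[567.42 965.28] [-0.94 -0.34] -160.31888023417164
counter 1.0523081633130573
```

```bash
python3 - <<'E'
import numpy as np
D=[(511.7,230.7,.3135,1.4985),(361.6,231.6,-.0175,1.8841),(582,230.7,.4670,1.278)]
A=[];b=[]
for R,z,a,c in D:
    q=a+c
    A+=[[np.sin(a),np.sin(q),np.cos(q),0],[np.cos(a),np.cos(q),-np.sin(q),1]];b+=[R,z]
A=np.array(A);b=np.array(b)
print(np.linalg.lstsq(A,b,rcond=None))
A2=A[:,[0,1,3]];print(np.linalg.lstsq(A2,b,rcond=None))
E
```

```text
(array([436.56015383, 398.69593868,  41.83617152, -48.72629617]), array([0.02594434]), np.int32(4), array([2.96642072, 1.7595264 , 0.32245961, 0.02085035]))
(array([ 446.36291326,  386.12517188, -101.58383989]), array([2.11906704]), np.int32(3), array([2.43267693, 1.73912344, 0.23985951]))
```

```bash
cat > rd.py <<'E'
from rig import *
import numpy as np,json
np.set_printoptions(precision=4,suppress=True)
s=sense();print(s["joints"],s["eef_pos"],s["ee_rot"],s["force"],s["grip_width"],round(s["time_s"],2))
open("log.jsonl","a").write(json.dumps([list(s["joints"]),list(s["eef_pos"]),list(s["ee_rot"])])+"\n")
E
python3 rd.py
python3 -m crank '{"dp":[[0,0,2],[0,0,2],[0,0,0],[0,0,0]],"delta_rot":[[8,0,0],[8,0,0],[8,0,0],[0,0,0]],"claw":[0,0,0,0]}'; python3 rd.py
python3 -m crank '{"dp":[[0,0,2],[0,0,2],[0,0,0],[0,0,0]],"delta_rot":[[-8,0,0],[-8,-8,0],[-8,-8,0],[0,0,0]],"claw":[0,0,0,0]}'; python3 rd.py
```

```text
[ 0.3151  0.4646  1.279  -0.0001  1.3978  0.1469] [516.8929 290.7622 231.6141] [0.0001 0.6452 0.764  0.    ] [-0.1459  0.388   0.322 ] 0.9980418512920937 3.55
time_s: 3.95
eef_pos: [517.2, 288.8, 271.3]
ee_rot: [-0.134, 0.633, 0.746, 0.16]
force: [-0.5, -0.6, -0.7]
grip_width: 1.004
[ 0.1296  0.3536  1.3949  0.4271  1.3542 -0.1195] [517.2465 288.8363 271.336 ] [-0.1343  0.6325  0.7459  0.1598] [-0.4604 -0.5675 -0.6511] 1.0038125636329225 3.95
time_s: 4.35
eef_pos: [515.4, 293.4, 312.8]
ee_rot: [0.061, 0.628, 0.77, 0.093]
force: [0.0, -0.8, -0.1]
grip_width: 0.998
[ 0.3218  0.3012  1.3193 -0.0039  1.2982  0.1199] [515.3923 293.3873 312.775 ] [0.0611 0.6281 0.7701 0.0929] [ 0.0284 -0.7888 -0.0523] 0.9984909824911907 4.35
```

```bash
cat > kin.py <<'E'
import numpy as np
from scipy.spatial.transform import Rotation as R
from scipy.optimize import least_squares
LO=np.array([-2.94,-.97,.19,-1.23,.02,-2.88]);HI=np.array([2.94,2.17,2.56,4.37,3.11,2.88])
def fk(j,p):
    l2,l3,e,h,d1,d2,LT,e5,s4=p
    r=lambda a,x:R.from_euler(a,x)
    A=r('z',j[0])*r('y',j[1]);P=np.array([0,0,h])+A.apply([0,0,l2])
    A=A*r('y',j[2]);P=P+A.apply([e,d1,l3])
    A=A*r('z',s4*j[3]);P=P+A.apply([0,d2,0])
    A=A*r('y',j[4]);P=P+A.apply([e5,0,LT])
    return P,A*r('z',j[5])*r('z',np.pi/2)
def q2R(q): return R.from_quat([q[1],q[2],q[3],q[0]])
E
python3 - <<'E'
from kin import *
import json
D=[json.loads(l) for l in open("log.jsonl")]
D+=[[[-1.4504,.31348,1.49847,0,1.331,-.2234],[176.9,-494.3,231.2],[-.0007,.98526,.17104,0]],[[-.42287,-.0175,1.88411,0,1.27384,-.59767],[377.4,-42.3,231.6],[.001,.643,.766,0]]]
for s4 in (1,-1):
    def f(x,full=False):
        o=[]
        for j,p,q in D:
            P,A=fk(j,list(x)+[s4]);o+=list(P-p)
            o+=list(300*(A.inv()*q2R(q)).as_rotvec())
        return np.array(o+list(0.002*(x-np.array([440,390,0,180,116,0,280,0]))))
    r=least_squares(f,[440,390,0,180,116,0,280,0.]);print(s4,r.x.round(1),np.sqrt(np.mean(r.fun**2)));print(r.fun.reshape(-1)[:30].round(1))
E
```

```text
1 [ 4.392e+02  3.980e+02  3.800e+01  2.002e+02  1.166e+02 -3.000e-01
  2.552e+02  7.000e-01] 0.09831636231232851
[ 0.1  0.   0.1  0.   0.   0.   0.1  0.  -0.  -0.   0.  -0.  -0.1 -0.
  0.1 -0.   0.  -0.   0.   0.2 -0.4  0.  -0.   0.   0.  -0.   0.1 -0.1
 -0.3  0.2]
-1 [ 300.9  432.2  613.3  442.4  221.6 -105.1 -198.4 -134.9] 41.66130159628241
[ 7.900e+00  2.900e+00 -3.000e-01 -0.000e+00 -1.000e-01 -0.000e+00
  2.300e+00 -1.000e+00 -1.000e-01 -2.990e+01  2.485e+02  5.510e+01
 -3.500e+00 -8.000e-01  5.900e+00 -3.000e-01 -2.200e+00 -6.000e-01
 -1.000e+00  1.080e+01 -3.100e+00  0.000e+00 -0.000e+00  0.000e+00
  2.400e+00 -8.000e-01 -2.400e+00 -1.000e-01 -3.000e-01  2.000e-01]
```

```bash
cat >> kin.py <<'E'
PR=[439.2,398.0,38.0,200.2,116.6,-.3,255.2,.7,1]
def ik(P,A,j0):
    def f(j):
        p,a=fk(j,PR);return np.r_[p-P,300*(a.inv()*A).as_rotvec()]
    r=least_squares(f,np.clip(j0,LO+1e-6,HI-1e-6),bounds=(LO,HI));return r.x,np.linalg.norm(r.fun)
def tray_pose(lip,psi,th):
    T=R.from_euler('z',psi,degrees=True)*R.from_euler('y',-th,degrees=True)
    M=T.as_matrix();tool=R.from_matrix(np.c_[M[:,1],M[:,0],-M[:,2]])
    grip=lip+T.apply([126,0,48]);return grip+16*M@np.array([0,0,-1]),tool
E
python3 - <<'E'
from kin import *
np.set_printoptions(precision=2,suppress=True)
for psi in range(-180,180,20):
    c=np.array([538,-5,110.])
    j=None;best=[]
    # path: level over canister, then tilting
    lip0=c+np.array([0,0,60]);
    st=None
    for g4 in (0,1,-1):
      for g6 in (-2,0,2):
        p,A=tray_pose(lip0,psi,0);x,e=ik(p,A,[-.2,.4,1.4,g4,1.3,g6])
        if e<1: 
            seq=[x];ok=True;tmax=0
            for th in range(5,71,5):
                off=R.from_euler('z',psi,degrees=True).apply([15,0,0])
                k=min(1,th/40)
                p,A=tray_pose(c+off+np.array([0,0,60*(1-k)]),psi,th);y,e2=ik(p,A,seq[-1])
                if e2>1 or np.abs(y-seq[-1]).max()>.6: ok=False;break
                seq.append(y);tmax=th
            key=(tmax,tuple(np.round(x,1)))
            if key not in best: best.append(key); 
    print(psi,sorted(best)[-2:])
E
```

```text
-180 [(10, (np.float64(-0.3), np.float64(0.1), np.float64(1.9), np.float64(-0.0), np.float64(1.2), np.float64(2.8)))]
-160 [(70, (np.float64(-0.4), np.float64(0.1), np.float64(1.8), np.float64(0.0), np.float64(1.2), np.float64(2.4)))]
-140 [(70, (np.float64(-0.5), np.float64(0.2), np.float64(1.8), np.float64(-0.0), np.float64(1.2), np.float64(2.0)))]
-120 [(70, (np.float64(-0.5), np.float64(0.3), np.float64(1.6), np.float64(0.0), np.float64(1.2), np.float64(1.6)))]
-100 [(70, (np.float64(-0.5), np.float64(0.4), np.float64(1.5), np.float64(-0.0), np.float64(1.3), np.float64(1.3)))]
-80 [(65, (np.float64(-0.4), np.float64(0.4), np.float64(1.4), np.float64(-0.0), np.float64(1.3), np.float64(1.0)))]
-60 [(55, (np.float64(-0.4), np.float64(0.5), np.float64(1.3), np.float64(-0.0), np.float64(1.4), np.float64(0.7)))]
-40 [(50, (np.float64(-0.3), np.float64(0.6), np.float64(1.2), np.float64(-0.0), np.float64(1.4), np.float64(0.4)))]
-20 [(50, (np.float64(-0.3), np.float64(0.6), np.float64(1.1), np.float64(0.0), np.float64(1.4), np.float64(0.1)))]
0 [(70, (np.float64(-0.2), np.float64(0.6), n
[... 192 characters left out ...]
0, (np.float64(-0.1), np.float64(0.6), np.float64(1.2), np.float64(-0.0), np.float64(1.4), np.float64(-0.8)))]
60 [(70, (np.float64(-0.0), np.float64(0.5), np.float64(1.3), np.float64(0.0), np.float64(1.4), np.float64(-1.1)))]
80 [(70, (np.float64(0.0), np.float64(0.4), np.float64(1.4), np.float64(0.0), np.float64(1.3), np.float64(-1.4)))]
100 [(70, (np.float64(0.0), np.float64(0.3), np.float64(1.5), np.float64(-0.0), np.float64(1.3), np.float64(-1.7)))]
120 [(70, (np.float64(-0.0), np.float64(0.3), np.float64(1.7), np.float64(-0.0), np.float64(1.2), np.float64(-2.1)))]
140 [(70, (np.float64(-0.1), np.float64(0.2), np.float64(1.8), np.float64(0.0), np.float64(1.2), np.float64(-2.5)))]
160 []
```

```bash
python3 - <<'E'
from kin import *
np.set_printoptions(precision=2,suppress=True)
c=np.array([538,-5,110.])
for psi in (11.3,30,45,60,80):
    x=[0,.4,1.4,0,1.3,-1];out=[];mx=0;prev=None
    for th in range(0,66,5):
        off=R.from_euler('z',psi,degrees=True).apply([15,0,0]);k=min(1,th/40)
        p,A=tray_pose(c+off+np.array([0,0,60*(1-k)]),psi,th);x,e=ik(p,A,x)
        if prev is not None: mx=max(mx,np.abs(x-prev).max())
        prev=x
        if th%20==0 or th==65: print(psi,th,x,p.round(0),round(e,1))
    print("max step",mx)
E
```

```text
11.3 0 [-0.14  0.68  1.01  0.    1.45 -0.34] [676.  23. 202.] 0.0
11.3 20 [-0.2   0.44  1.4   0.16  0.98 -0.47] [658.  19. 213.] 0.0
11.3 40 [-0.29  0.26  1.77  0.61  0.55 -0.93] [627.  13. 216.] 0.0
11.3 60 [-0.42  0.14  2.08  1.63  0.53 -1.99] [587.   5. 235.] 0.0
11.3 65 [-0.46  0.13  2.16  1.84  0.61 -2.21] [576.   3. 238.] 0.0
max step 0.2934726463288271
30 0 [-0.08  0.65  1.06  0.    1.43 -0.6 ] [660.  65. 202.] 0.0
30 20 [-0.18  0.43  1.41  0.26  1.04 -0.81] [644.  56. 213.] 0.0
30 40 [-0.33  0.28  1.75  0.77  0.77 -1.33] [617.  40. 216.] 0.0
30 60 [-0.52  0.2   2.01  1.38  0.87 -2.  ] [582.  20. 235.] 0.0
30 65 [-0.57  0.2   2.07  1.5   0.94 -2.14] [572.  15. 238.] 0.0
max step 0.17225838073220023
45 0 [-0.03  0.6   1.14  0.    1.4  -0.82] [638.  95. 202.] 0.0
45 20 [-0.17  0.42  1.43  0.32  1.1  -1.08] [625.  82. 213.] 0.0
45 40 [-0.36  0.31  1.71  0.79  0.96 -1.56] [602.  59. 216.] 0.0
45 60 [-0.56  0.27  1.92  1.23  1.11 -2.05] [574.  31. 235.] 0.0
45 65 [-0.61  0.28  1.96  1.31  1.18 -2.15] [566.  23. 238.] 0.0
max step 0.140056055533049
60 0 [ 0.    0.54  1.23  0.    1.36 -1.05] [608. 117. 202.] 0.0
60 20 [-0.17  0.41  1.45  0.35  1.18 -1.33] [599. 101. 213.] 0.0
60 40 [-0.37  0.34  1.66  0.77  1.14 -1.75] [583.  74. 216.] 0.0
60 60 [-0.57  0.35  1.8   1.1   1.33 -2.11] [563.  39. 235.] 0.0
60 65 [-0.62  0.37  1.82  1.16  1.39 -2.18] [558.  29. 238.] 0.0
max step 0.11104104425611805
80 0 [ 0.03  0.45  1.38  0.    1.31 -1.37] [562. 134. 202.] 0.0
80 20 [-0.16  0.38  1.49  0.36  1.28 -1.66] [559. 116. 213.] 0.0
80 40 [-0.37  0.4   1.59  0.7   1.37 -1.98] [554.  85. 216.] 0.0
80 60 [-0.55  0.47  1.62  0.94  1.6  -2.2 ] [547.  45. 235.] 0.0
80 65 [-0.58  0.5   1.62  0.99  1.66 -2.24] [545.  34. 238.] 0.0
max step 0.09213668952717996
```

```bash
cat > go.py <<'E'
# prints the shift (cm) and rotation vector (deg) from present pose to a target
import sys
from rig import *
from kin import *
np.set_printoptions(precision=2,suppress=True)
def delta(P,A):
    s=sense();r=(A*q2R(s["ee_rot"]).inv()).as_rotvec(degrees=True)
    print("dp cm",(np.array(P)-s["eef_pos"])/10,"rot",r)
def down(psi): return R.from_matrix(tray_pose(np.zeros(3),psi,0)[1].as_matrix())
E
python3 - <<'E'
from go import *
delta([517.3,293.2,36],down(11.4))
E
```

```text
dp cm [  0.19  -0.02 -27.68] rot [-3.81 12.19 -0.2 ]
```

```bash
python3 -m crank '{"dp":[[0.1,0,-4],[0.1,0,-4],[0,0,-4],[0,0,-4],[0,0,0]],"delta_rot":[[-1.9,6.1,-0.1],[-1.9,6.1,-0.1],[0,0,0],[0,0,0],[0,0,0]],"claw":[0,0,0,0,0]}'; python3 - <<'E'
from go import *
delta([517.3,293.2,36],down(11.4))
E
```

```text
time_s: 4.85
eef_pos: [516.6, 290.2, 145.8]
ee_rot: [-0.006, 0.636, 0.772, -0.005]
force: [-0.1, -0.6, 0.2]
grip_width: 1.002
dp cm [  0.07   0.3  -10.98] rot [ 0.05 -0.93  0.33]
```

```bash
python3 -m crank '{"dp":[[0.1,0.2,-4],[0,0,-4],[0,0,-2],[0,0,0]],"delta_rot":[[0,-0.8,0.2],[0,0,0],[0,0,0],[0,0,0]],"claw":[0,0,0,0]}'; python3 - <<'E'
from go import *
delta([517.3,293.2,36],down(11.4))
import cv2
p,d=capture("wrist");cv2.imwrite("pics/w2.png",p[:,:,::-1])
E
```

```text
time_s: 5.25
eef_pos: [519.6, 293.1, 50.5]
ee_rot: [0.002, 0.634, 0.773, 0.003]
force: [1.3, 0.2, -0.7]
grip_width: 1.001
dp cm [-0.23  0.01 -1.45] rot [-0.09  0.35  0.09]
```

View pics/w2.png

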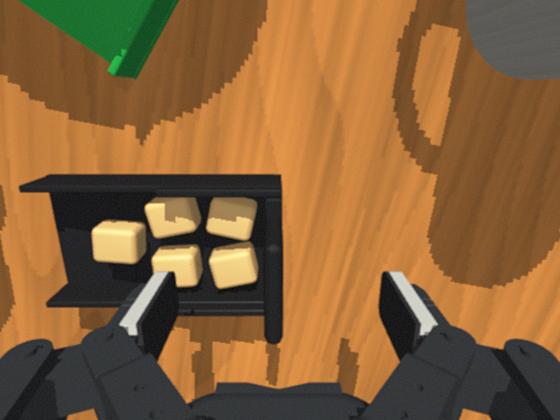

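```bash
python3 -m crank '{"dp":[[-0.2,0,-1.4],[0,0,0],[0,0,0],[0,0,0],[0,0,0],[0,0,0],[0,0,0],[0,0,0]],"delta_rot":[[0,0,0],[0,0,0],[0,0,0],[0,0,0],[0,0,0],[0,0,0],[0,0,0],[0,0,0]],"claw":[0,255,255,255,255,255,255,255]}' 80; python3 rd.py
```

```text
time_s: 6.1
eef_pos: [518.1, 293.8, 37.9]
ee_rot: [0.003, 0.634, 0.774, 0.004]
force: [-0.2, -0.1, 5.5]
grip_width: 0.078
[ 0.3196  0.6686  1.4889 -0.0008  0.9737  0.1217] [518.0995 293.7783  37.9048] [0.0031 0.6336 0.7736 0.0042] [-0.247  -0.0935  5.5212] 0.07846457164211551 6.1
```

```bash
python3 -m crank '{"dp":[[0,0,0.5],[0,0,1],[0,0,2],[0,0,2.5],[0,0,2.5],[0,0,2.5],[0,0,2],[0,0,1],[0,0,0.5],[0,0,0]],"delta_rot":[[0,0,0],[0,0,0],[0,0,0],[0,0,0],[0,0,0],[0,0,0],[0,0,0],[0,0,0],[0,0,0],[0,0,0]],"claw":[255,255,255,255,255,255,255,255,255,255]}'; python3 rd.py;python3 - <<'E'
from h import *
p,d=capture("wrist");cv2.imwrite("pics/w3.png",p[:,:,::-1])
E
```

```text
time_s: 7.1
eef_pos: [517.9, 293.7, 182.2]
ee_rot: [0.003, 0.634, 0.774, 0.004]
force: [0.3, 1.1, -2.0]
grip_width: 0.08
[ 0.3196  0.5008  1.354  -0.0008  1.2768  0.1214] [517.8961 293.6968 182.2156] [0.003  0.6336 0.7737 0.004 ] [ 0.3159  1.0931 -1.9863] 0.07974875573598711 7.1
```

View pics/w3.png

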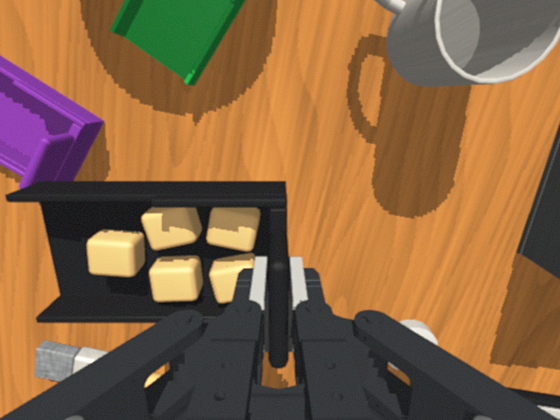

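```bash
cat > can.py <<'E'
from h import *
np.set_printoptions(precision=1,suppress=True)
def fit(c,x0=(538,-5),s=None,zl=(92,108)):
    s=sense() if c=="wrist" else None
    p,d=capture(c);C=cloud(c,d,s).reshape(-1,3)
    m=(np.hypot(C[:,0]-x0[0],C[:,1]-x0[1])<75)&(C[:,2]>zl[0])&(C[:,2]<zl[1])
    q=C[m];
    if len(q)<20: print(c,len(q));return
    (ctr,rad)=cv2.minEnclosingCircle(q[:,:2].astype(np.float32))
    A=np.c_[2*q[:,:2],np.ones(len(q))];x=np.linalg.lstsq(A,(q[:,:2]**2).sum(1),rcond=None)[0]
    print(c,len(q),"enc",ctr,rad,"lsq",x[:2],np.sqrt(x[2]+x[0]**2+x[1]**2),"z",np.percentile(q[:,2],[10,50,90]))
    return p
if __name__=="__main__":
    for c in ("top","scene"):
        p=fit(c);cv2.imwrite(f"pics/{c}2.png",p[:,:,::-1])
        r=boxes_of(c,"canister_mouth")[:2];print(r)
        for k in pinpoint(c,"canister_mouth")[:2]: print(k["p"],atz(c,k["centre"],100))
E
python3 can.py
```

```text
top 225 enc (542.0453491210938, -5.289988040924072) 50.62163543701172 lsq [541.5  -4.7] 46.56921243779413 z [ 94.3  99.2 103.1]
[{'centre': [295.1, 210.8], 'p': 0.56}]
0.79 [541.9 -12.6 100. ]
scene 398 enc (542.3926391601562, -7.628941535949707) 51.54793167114258 lsq [543.6  -8. ] 46.583407507180034 z [ 94.2  99.6 102.6]
[{'centre': [284.0, 221.2], 'p': 0.92}, {'centre': [363.9, 214.7], 'p': 0.45}]
0.8 [545.   -9.4 100. ]
```

View pics/scene2.png

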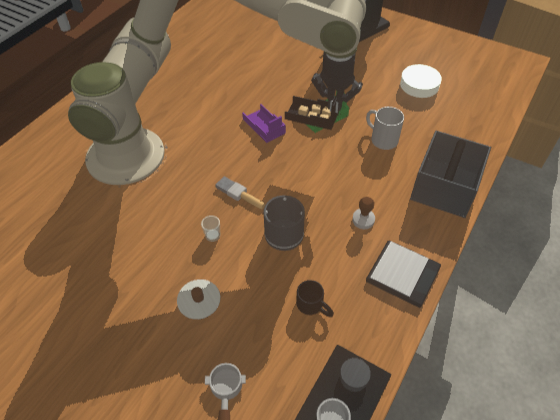

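The tray is held level at (315,112) in the scene view with all five lumps in it. The canister is at (284,222), which puts its centre at about (542,-6).

```bash
sed -i 's/grip+16\*M/grip+14*M/' kin.py; python3 - <<'E'
from go import *
c=np.array([542,-6,110.])
for th,dz in ((0,60),(20,30),(40,10),(60,2),(65,2)):
    off=R.from_euler('z',60,degrees=True).apply([15,0,0])
    p,A=tray_pose(c+off+np.array([0,0,dz]),60,th);print(th,p)
    if th==0: delta(p,A)
E
```

```text
0 [612.5  116.11 204.  ]
dp cm [  9.47 -17.75   2.22] rot [-0.34  0.43 48.63]
20 [602.89  99.46 215.04]
40 [586.83  71.65 227.04]
60 [566.28  36.05 238.12]
65 [560.72  26.42 240.56]
```

```bash
python3 -m crank '{"dp":[[0.3,-0.6,0.2],[0.7,-1.2,0.3],[1.2,-2.2,0.3],[1.4,-2.7,0.3],[1.4,-2.7,0.3],[1.4,-2.7,0.3],[1.3,-2.5,0.2],[1,-1.8,0.2],[0.5,-1,0.1],[0.2,-0.4,0]],"delta_rot":[[0,0,2],[0,0,4],[0,0,6],[0,0,7],[0,0,7],[0,0,7],[0,0,6],[0,0,5],[0,0,3],[0,0,1.6]],"claw":[255,255,255,255,255,255,255,255,255,255]}';python3 -m crank '{"dp":[[0,0,0]],"delta_rot":[[0,0,0]],"claw":[255]}'; python3 - <<'E'
from go import *
import cv2
c=np.array([542,-6,110.])
off=R.from_euler('z',60,degrees=True).apply([15,0,0])
p,A=tray_pose(c+off+np.array([0,0,60]),60,0);delta(p,A)
p,d=capture("wrist");cv2.imwrite("pics/w4.png",p[:,:,::-1])
p,d=capture("scene");cv2.imwrite("pics/s4.png",p[:,:,::-1])
E
```

```text
time_s: 8.45
eef_pos: [612.4, 114.4, 204.0]
ee_rot: [0.001, 0.259, 0.966, 0.005]
force: [-0.2, 0.3, -2.6]
grip_width: 0.08
time_s: 8.55
eef_pos: [612.1, 115.1, 203.9]
ee_rot: [0.001, 0.259, 0.966, 0.005]
force: [-0.5, -0.5, -1.2]
grip_width: 0.081
dp cm [0.04 0.1  0.01] rot [-0.52  0.24  0.08]
```

View pics/w4.png

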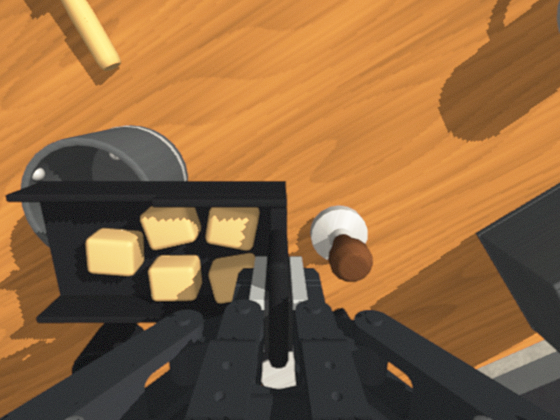

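View pics/s4.png

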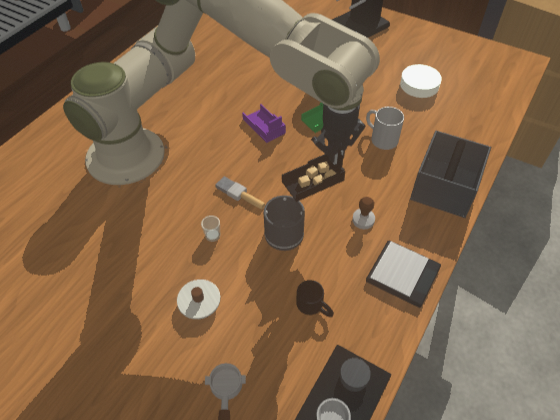

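```bash
python3 -m crank '{"dp":[[-0.2,-0.35,-0.17],[-0.2,-0.35,-0.17],[-0.22,-0.4,-0.17],[-0.25,-0.4,-0.17],[-0.4,-0.7,0.65],[-0.4,-0.7,0.65],[-0.4,-0.7,0.65],[-0.4,-0.7,0.65],[0,0,0]],"delta_rot":[[4.33,-2.5,0],[4.33,-2.5,0],[4.33,-2.5,0],[4.33,-2.5,0],[4.33,-2.5,0],[4.33,-2.5,0],[4.33,-2.5,0],[4.33,-2.5,0],[0,0,0]],"claw":[255,255,255,255,255,255,255,255,255]}'; python3 - <<'E'
from go import *
import cv2
c=np.array([542,-6,110.])
off=R.from_euler('z',60,degrees=True).apply([15,0,0])
p,A=tray_pose(c+off+np.array([0,0,6]),60,40);delta(p,A)
p,A=tray_pose(c+off+np.array([0,0,2]),60,62);delta(p,A)
a,d=capture("wrist");b,d=capture("scene");cv2.imwrite("pics/5.png",cv2.resize(np.hstack([a,b[60:300,150:470].repeat(2,0).repeat(2,1)[:420,:560]])[:,:,::-1],None,fx=.7,fy=.7))
E
```

```text
time_s: 9.55
eef_pos: [586.6, 71.6, 223.2]
ee_rot: [0.089, 0.244, 0.905, 0.335]
force: [0.6, -0.2, -2.3]
grip_width: 0.082
dp cm [ 0.02  0.01 -0.01] rot [-0.59  0.21  0.15]
dp cm [-2.26 -3.94  1.6 ] rot [ 18.44 -10.82   0.13]
```

View pics/5.png

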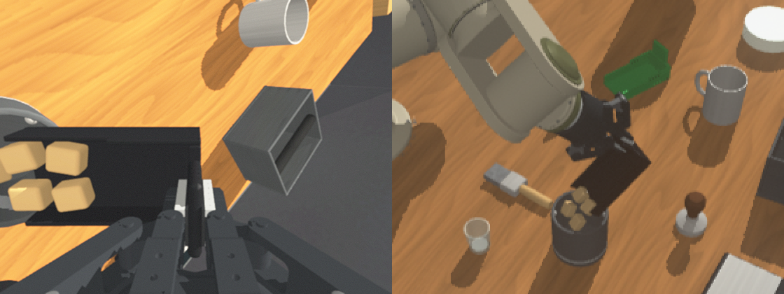

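```bash
python3 -m crank '{"dp":[[-0.5,-0.85,0.4],[-0.55,-0.95,0.4],[-0.6,-1,0.4],[-0.6,-1.1,0.4],[0,0,0],[0,0,0],[0,0,0]],"delta_rot":[[4.5,-2.6,0],[4.7,-2.7,0],[4.7,-2.7,0],[4.7,-2.7,0],[0,0,0],[0,0,0],[0,0,0]],"claw":[255,255,255,255,255,255,255]}'; cat > look5.py <<'E'
from go import *
import cv2,sys
a,d=capture("wrist");b,d=capture("scene");cv2.imwrite(sys.argv[1],cv2.resize(np.hstack([a,b[60:270,150:430].repeat(2,0).repeat(2,1)])[:,:,::-1],None,fx=.7,fy=.7))
E
python3 look5.py pics/6.png
```

```text
time_s: 10.35
eef_pos: [565.1, 34.7, 239.8]
ee_rot: [0.132, 0.221, 0.829, 0.497]
force: [0.6, 0.1, -2.1]
grip_width: 0.082
```

View pics/6.png

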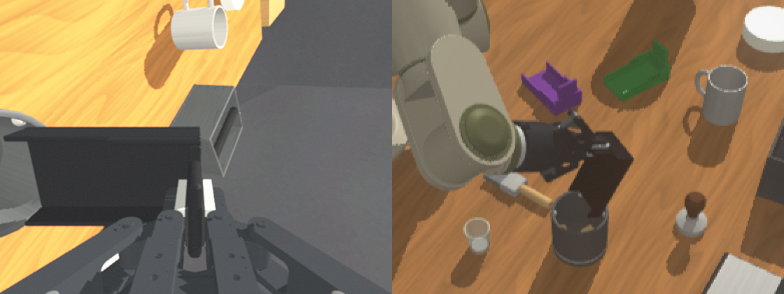

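```bash
python3 -m crank '{"dp":[[0.3,0.5,1],[0.6,1,0.5],[0.6,1,0],[0.6,1,0],[0.6,1,0],[0.6,1,0],[0.6,1,0],[0.6,1,0],[0,0,0]],"delta_rot":[[-6.67,3.85,0],[-6.67,3.85,0],[-6.67,3.85,0],[-6.67,3.85,0],[-6.67,3.85,0],[-6.67,3.85,0],[-6.67,3.85,0],[-6.67,3.85,0],[0,0,0]],"claw":[255,255,255,255,255,255,255,255,255]}'; python3 look5.py pics/7.png;  python3 - <<'E'
from go import *
delta([518,293.7,182],down(11.4))
E
```

```text
time_s: 11.35
eef_pos: [610.5, 112.7, 254.3]
ee_rot: [0.001, 0.257, 0.966, 0.002]
force: [0.2, 0.6, -2.2]
grip_width: 0.08
dp cm [-9.18 18.36 -7.22] rot [ -0.32   0.37 -48.66]
```

View pics/7.png

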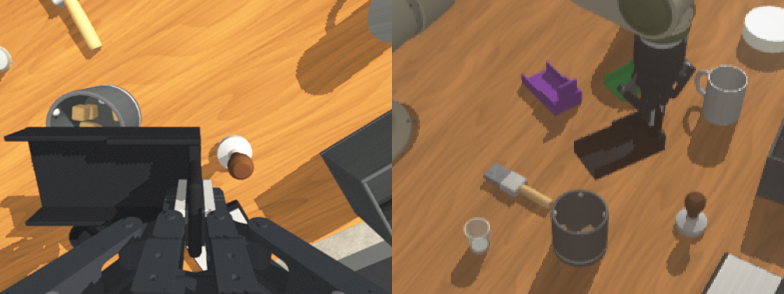

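```bash
python3 -m crank '{"dp":[[-1.1,2.2,0],[-1.2,2.4,-1],[-1.2,2.4,-1],[-1.2,2.4,-1],[-1.2,2.4,-1],[-1.2,2.4,-1],[-1.1,2.2,-1],[-1,2,-1],[0,0,0]],"delta_rot":[[0,0,-6],[0,0,-6.1],[0,0,-6.1],[0,0,-6.1],[0,0,-6.1],[0,0,-6.1],[0,0,-6.1],[0,0,-6.1],[0,0,0]],"claw":[255,255,255,255,255,255,255,255,255]}';python3 - <<'E'
from go import *
delta([518,293.7,38],down(11.4))
E
```

```text
time_s: 12.35
eef_pos: [516.0, 293.8, 183.7]
ee_rot: [0.001, 0.635, 0.773, 0.003]
force: [-0.6, -1.0, -1.0]
grip_width: 0.083
dp cm [  0.2   -0.01 -14.57] rot [-0.17  0.31  0.2 ]
```

```bash
python3 -m crank '{"dp":[[0.1,0,-3],[0.1,0,-4],[0,0,-3.5],[0,0,-2],[0,0,-1],[0,0,-0.5],[0,0,0]],"delta_rot":[[0,0,0.2],[0,0,0],[0,0,0],[0,0,0],[0,0,0],[0,0,0],[0,0,0]],"claw":[255,255,255,255,255,255,255]}';python3 -m crank '{"dp":[[0,0,-0.3],[0,0,-0.2],[0,0,0]],"delta_rot":[[0,0,0],[0,0,0],[0,0,0]],"claw":[255,255,255]}'
```

```text
time_s: 13.05
eef_pos: [520.3, 292.3, 45.2]
ee_rot: [0.002, 0.633, 0.774, 0.004]
force: [0.2, -1.1, -0.9]
grip_width: 0.08
time_s: 13.35
eef_pos: [519.8, 292.7, 39.7]
ee_rot: [0.002, 0.633, 0.774, 0.003]
force: [1.5, 0.2, -1.9]
grip_width: 0.08
```

```bash
python3 -m crank '{"dp":[[0,0,-0.15],[0,0,0]],"delta_rot":[[0,0,0],[0,0,0]],"claw":[255,255]}';python3 rd.py
```

```text
time_s: 13.55
eef_pos: [519.9, 292.8, 38.2]
ee_rot: [0.002, 0.633, 0.774, 0.003]
force: [0.1, 0.0, -0.1]
grip_width: 0.081
[ 0.3168  0.6711  1.483  -0.0001  0.9795  0.117 ] [519.923  292.8317  38.2374] [0.0022 0.633  0.7741 0.0034] [ 0.0811  0.0453 -0.1494] 0.08137934245819096 13.55
```

Force rose from -2 to 0, so the tray is touching down. I'll lower a touch more and release.

```bash
python3 -m crank '{"dp":[[0,0,-0.1],[0,0,0],[0,0,0],[0,0,0],[0,0,0],[0,0,0],[0,0,1],[0,0,2],[0,0,4],[0,0,5]],"delta_rot":[[0,0,0],[0,0,0],[0,0,0],[0,0,0],[0,0,0],[0,0,0],[0,0,0],[0,0,0],[0,0,0],[0,0,0]],"claw":[255,255,0,0,0,0,0,0,0,0]}' ;python3 look5.py pics/8.png
```

```text
time_s: 14.55
eef_pos: [518.9, 292.4, 157.7]
ee_rot: [0.001, 0.633, 0.774, 0.002]
force: [0.4, -0.4, 1.0]
grip_width: 1.002
```

View pics/8.png

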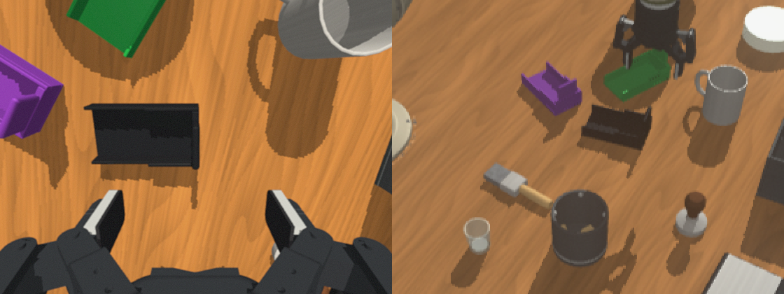

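```bash
python3 -m crank '{"dp":[[0.4,-5,2],[0.4,-5,3],[0.4,-5,3],[0.4,-5,1],[0.4,-5,0],[0.3,-5,0],[0,0,0],[0,0,0]],"delta_rot":[[0,0,0],[0,0,0],[0,0,0],[0,0,0],[0,0,0],[0,0,0],[0,0,0],[0,0,0]],"claw":[0,0,0,0,0,0,0,0]}' ; python3 - <<'E'
from can import *
s=sense();print(s["eef_pos"])
p=fit("wrist",(542,-6));cv2.imwrite("pics/w9.png",p[:,:,::-1])
for r in pinpoint("wrist","canister_mouth")[:2]: print(r["p"],atz("wrist",r["centre"],100,s))
E
```

```text
time_s: 15.45
eef_pos: [541.1, 11.4, 236.8]
ee_rot: [0.002, 0.634, 0.773, 0.003]
force: [-0.5, 0.5, -0.7]
grip_width: 1.001
[541.1  11.4 236.8]
wrist 2999 enc (542.1602172851562, -4.19305944442749) 49.93801498413086 lsq [542.   -3.3] 46.140792592743914 z [ 95.4  99.6 100.8]
0.8 [541.2  -4.4 100. ]
```

View pics/w9.png

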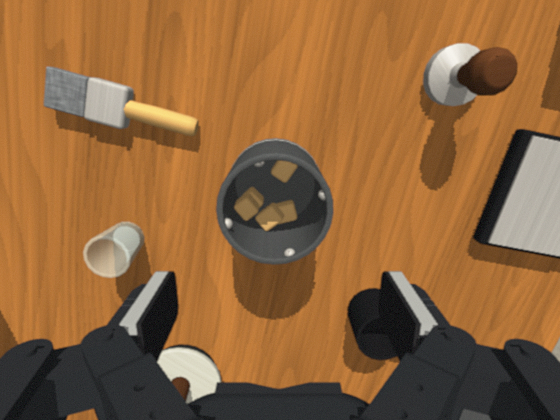

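```bash
python3 - <<'E'
import cv2
p=cv2.imread("pics/w9.png")[140:270,210:340];cv2.imwrite("pics/w9c.png",cv2.convertScaleAbs(cv2.resize(p,None,fx=4.5,fy=4.5,interpolation=cv2.INTER_CUBIC),alpha=1.8))
E
```

```text
(no output)
```

View pics/w9c.png

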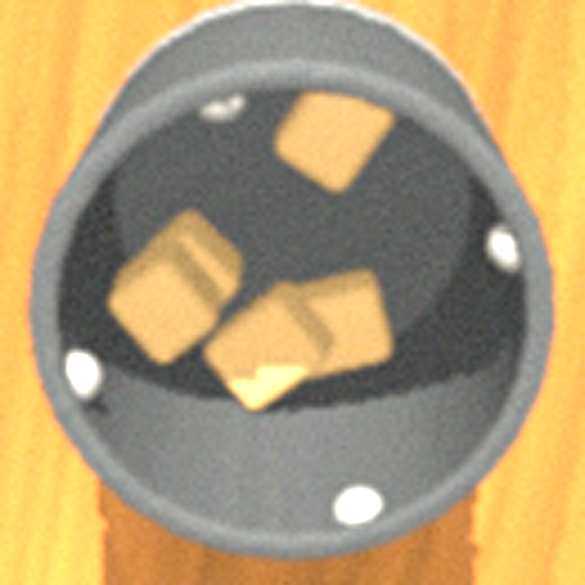

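The canister's centre is at (542,-4). The crop shows five lumps: one alone and two stacked pairs, all low in the canister. Next is the lid.

```bash
python3 -m crank '{"dp":[[-1.1,-4.7,0],[-1.1,-4.7,0],[-1.1,-4.7,0],[-1.1,-4.7,0],[-1.1,-4.7,0],[-1.1,-4.5,0],[0,0,0],[0,0,0]],"delta_rot":[[0,0,0],[0,0,0],[0,0,0],[0,0,0],[0,0,0],[0,0,0],[0,0,0],[0,0,0]],"claw":[0,0,0,0,0,0,0,0]}' ; python3 - <<'E'
from h import *
np.set_printoptions(precision=1,suppress=True)
s=sense();print(s["eef_pos"])
p,d=capture("wrist");cv2.imwrite("pics/w10.png",p[:,:,::-1])
for r in pinpoint("wrist","lid_knob")[:3]: print(r["p"],r["centre"],atz("wrist",r["centre"],45,s))
C=cloud("wrist",d,s).reshape(-1,3)
C=C[np.hypot(C[:,0]-474,C[:,1]+272)<80]
for lo,hi in ((54,70),(22,36)):
    q=C[(C[:,2]>lo)&(C[:,2]<hi)];print(len(q),cv2.minEnclosingCircle(q[:,:2].astype(np.float32)),q.mean(0),np.median(q,0))
E
```

```text
time_s: 16.35
eef_pos: [475.5, -267.1, 236.5]
ee_rot: [0.002, 0.633, 0.774, 0.003]
force: [-0.5, 1.0, 0.6]
grip_width: 0.998
[ 475.5 -267.1  236.5]
0.94 [274.8, 182.3] [ 474.1 -271.2   45. ]
571 ((474.6708984375, -274.1962890625), 12.849722862243652) [ 474.5 -273.3   60.7] [ 474.4 -273.2   61. ]
6442 ((474.78045654296875, -274.3127136230469), 49.861549377441406) [ 474.1 -271.6   29.2] [ 473.4 -269.1   29.2]
```

View pics/w10.png

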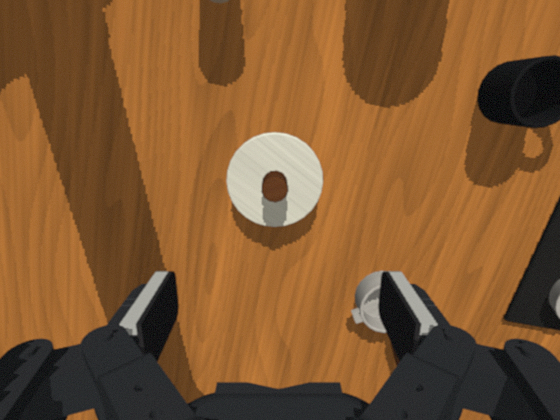

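```bash
python3 -m crank '{"dp":[[-0.1,-0.7,-4],[0,0,-5],[0,0,-4],[0,0,-3],[0,0,-2],[0,0,0]],"delta_rot":[[0,0,0],[0,0,0],[0,0,0],[0,0,0],[0,0,0],[0,0,0]],"claw":[0,0,0,0,0,0]}' ; python3 - <<'E'
from go import *
delta([474.7,-274.2,33],down(11.4))
E
```

```text
time_s: 17.05
eef_pos: [473.8, -272.3, 54.5]
ee_rot: [-0.0, 0.632, 0.775, 0.003]
force: [0.1, 0.5, 1.0]
grip_width: 0.995
dp cm [ 0.09 -0.19 -2.15] rot [-0.32  0.21 -0.18]
```

```bash
python3 -m crank '{"dp":[[0.1,-0.2,-1.2],[0,0,-0.9],[0,0,0],[0,0,0],[0,0,0],[0,0,0],[0,0,0],[0,0,0],[0,0,0]],"delta_rot":[[0,0,0],[0,0,0],[0,0,0],[0,0,0],[0,0,0],[0,0,0],[0,0,0],[0,0,0],[0,0,0]],"claw":[0,0,0,255,255,255,255,255,255]}' 110; python3 rd.py; python3 -m crank '{"dp":[[0,0,0.5],[0,0,2],[0,0,4],[0,0,4],[0,0,4],[0,0,3],[0,0,1],[0,0,0]],"delta_rot":[[0,0,0],[0,0,0],[0,0,0],[0,0,0],[0,0,0],[0,0,0],[0,0,0],[0,0,0]],"claw":[255,255,255,255,255,255,255,255]}'; python3 look5.py pics/11.png
```

```text
time_s: 17.95
eef_pos: [475.4, -277.0, 36.4]
ee_rot: [0.003, 0.633, 0.774, 0.003]
force: [-0.5, 1.7, 5.6]
grip_width: 0.268
[-0.7435  0.5929  1.6347  0.0081  0.9092 -0.9484] [ 475.4168 -276.9638   36.3782] [0.0025 0.633  0.7741 0.003 ] [-0.5304  1.7332  5.6256] 0.26848553747743414 17.95
time_s: 18.75
eef_pos: [475.3, -276.9, 221.1]
ee_rot: [0.003, 0.633, 0.774, 0.003]
force: [0.6, -0.9, -1.9]
grip_width: 0.273
```

View pics/11.png

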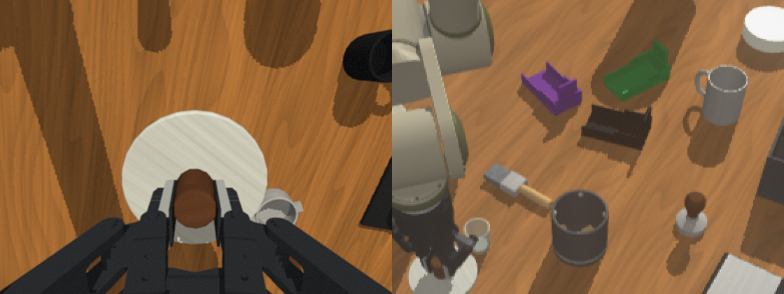

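```bash
python3 - <<'E'
from h import *
np.set_printoptions(precision=1,suppress=True)
s=sense();t=s["eef_pos"];print(t)
p,d=capture("wrist")
C=cloud("wrist",d,s).reshape(-1,3)
C=C[np.hypot(C[:,0]-t[0],C[:,1]-t[1])<75]
for lo in range(-12,4,3):
    q=C[(C[:,2]-t[2]>lo)&(C[:,2]-t[2]<lo+3)];print(lo,len(q))
q=C[(C[:,2]-t[2]>-16)&(C[:,2]-t[2]<2)&(np.hypot(C[:,0]-t[0],C[:,1]-t[1])<60)]
# keep the upper (far-side) unobstructed arc: fit circle to hull
h=cv2.convexHull(q[:,:2].astype(np.float32))[:,0]
print("enc",cv2.minEnclosingCircle(q[:,:2].astype(np.float32)),np.median(q[:,2]))
A=np.c_[q,][:,:2]; zz=np.linalg.lstsq(np.c_[A-A.mean(0),np.ones(len(A))],q[:,2],rcond=None)[0];print("tilt slope",np.degrees(zz[:2]),zz[2])
E
```

```text
[ 474.7 -276.3  218.8]
-12 219
-9 20280
-6 523
-3 129
0 137
3 215
enc ((473.8364562988281, -273.84417724609375), 50.12602996826172) 211.58834058680767
tilt slope [ 0. -0.] 211.62607587012704
```

```bash
python3 -m crank '{"dp":[[0.5,2,0],[1,4,0],[1.2,4.5,0],[1.2,4.5,0],[1.2,4.5,0],[1,4,0],[0.6,2.5,0],[0.1,1,0],[0,0,0],[0,0,0]],"delta_rot":[[0,0,0],[0,0,0],[0,0,0],[0,0,0],[0,0,0],[0,0,0],[0,0,0],[0,0,0],[0,0,0],[0,0,0]],"claw":[255,255,255,255,255,255,255,255,255,255]}'; python3 - <<'E'
from go import *
delta([543,-6.7,140],down(11.4))
from can import fit
for c in ("scene","top"): fit(c,(542,-5))
E
python3 look5.py pics/12.png
```

```text
time_s: 19.9
eef_pos: [542.9, -7.7, 219.9]
ee_rot: [0.002, 0.633, 0.774, 0.003]
force: [0.2, -0.8, -1.9]
grip_width: 0.265
dp cm [ 0.01  0.1  -7.99] rot [-0.12  0.34 -0.01]
scene 318 enc (543.7171630859375, -7.3236846923828125) 51.983943939208984 lsq [543.6  -7.9] 46.47027047166794 z [ 94.4  99.5 102.3]
top 0
```

View pics/12.png

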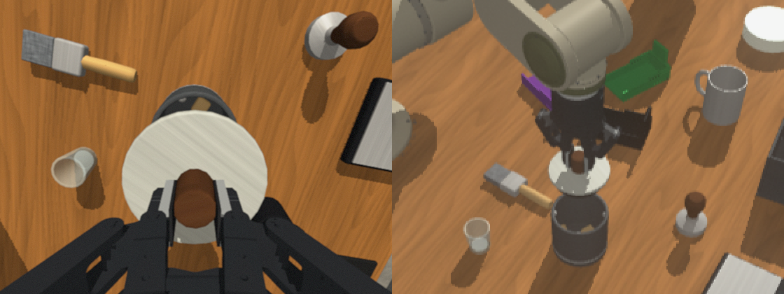

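```bash
python3 -m crank '{"dp":[[0,0.1,-2],[0,0,-3],[0,0,-2],[0,0,-1],[0,0,-0.5],[0,0,0]],"delta_rot":[[0,0,0],[0,0,0],[0,0,0],[0,0,0],[0,0,0],[0,0,0]],"claw":[255,255,255,255,255,255]}'; python3 -m crank '{"dp":[[0,0,-0.5],[0,0,-0.4],[0,0,-0.3],[0,0,0]],"delta_rot":[[0,0,0],[0,0,0],[0,0,0],[0,0,0]],"claw":[255,255,255,255]}'
```

```text
time_s: 20.7
eef_pos: [543.3, -6.0, 135.8]
ee_rot: [0.002, 0.633, 0.774, 0.003]
force: [0.2, 0.1, -0.5]
grip_width: 0.268
time_s: 21.1
eef_pos: [543.2, -6.1, 123.9]
ee_rot: [0.002, 0.633, 0.774, 0.003]
force: [-0.7, -3.5, 1.0]
grip_width: 0.27
```

```bash
python3 look5.py pics/13.png; python3 rd.py
```

```text
[-0.2285  0.4553  1.5901  0.0035  1.0893 -0.4299] [543.2375  -6.1042 123.8388] [0.0024 0.633  0.7741 0.0029] [-1.3201 -2.762   1.616 ] 0.26970076850908303 21.2
```

View pics/13.png

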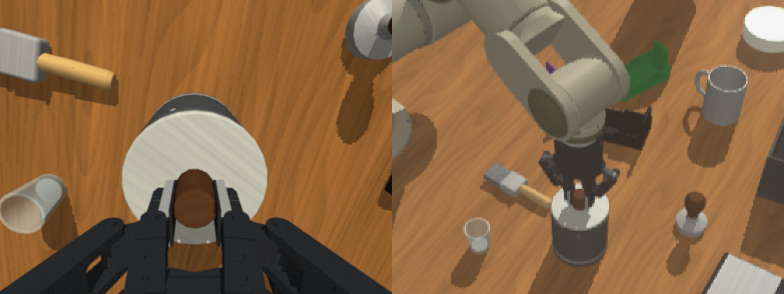

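```bash
for i in 1 2; do python3 -m crank '{"dp":[[0,0,-0.15],[0,0,-0.15]],"delta_rot":[[0,0,0],[0,0,0]],"claw":[255,255]}';done
```

```text
time_s: 21.4
eef_pos: [543.2, -5.8, 120.6]
ee_rot: [0.002, 0.633, 0.774, 0.003]
force: [-1.4, -2.0, -1.1]
grip_width: 0.27
time_s: 21.6
eef_pos: [543.0, -5.7, 117.0]
ee_rot: [0.002, 0.633, 0.774, 0.003]
force: [-0.8, -3.5, -1.0]
grip_width: 0.274
```

```bash
for i in 1 2 3; do python3 -m crank '{"dp":[[0,0,-0.1],[0,0,-0.1]],"delta_rot":[[0,0,0],[0,0,0]],"claw":[255,255]}';done; python3 look5.py pics/14.png
```

```text
time_s: 21.8
eef_pos: [543.1, -5.8, 115.3]
ee_rot: [0.002, 0.633, 0.774, 0.003]
force: [-1.2, -2.8, -1.6]
grip_width: 0.269
time_s: 22.0
eef_pos: [543.2, -5.8, 114.3]
ee_rot: [0.002, 0.633, 0.774, 0.003]
force: [-6.5, -1.8, 13.7]
grip_width: 0.272
time_s: 22.2
eef_pos: [543.4, -5.8, 114.3]
ee_rot: [0.003, 0.633, 0.774, 0.003]
force: [-13.1, -1.1, 30.8]
grip_width: 0.266
```

View pics/14.png

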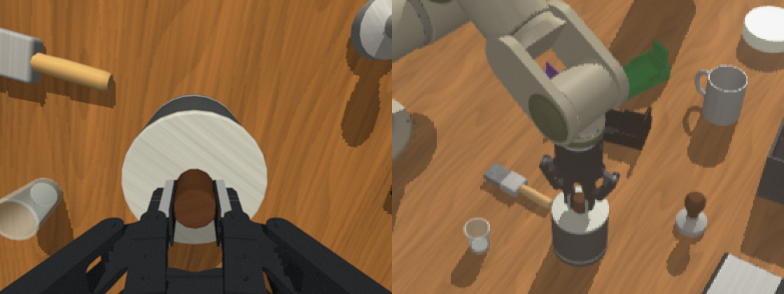

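```bash
python3 -m crank '{"dp":[[-0.1,0,0],[0,0,0],[0,0,0]],"delta_rot":[[0,0,0],[0,0,0],[0,0,0]],"claw":[255,255,255]}'; python3 - <<'E'
from h import *
np.set_printoptions(precision=2,suppress=True)
for c in ("wrist","scene"):
    s=sense();p,d=capture(c);C=cloud(c,d,s if c=="wrist" else None).reshape(-1,3)
    if c=="scene": cv2.imwrite("pics/15.png",cv2.resize(p[160:270,230:350,::-1],None,fx=5,fy=5,interpolation=cv2.INTER_CUBIC))
    m=(np.hypot(C[:,0]-542,C[:,1]+4)<46)&(C[:,2]>98)&(C[:,2]<116);q=C[m]
    A=np.c_[q[:,:2]-[542,-4],np.ones(len(q))];x=np.linalg.lstsq(A,q[:,2],rcond=None)[0]
    print(c,len(q),np.median(q[:,2]),"slope deg",np.degrees(x[:2]),x[2])
s=sense();print(s["force"],s["eef_pos"],s["wrist_torque"],s["time_s"])
E
```

```text
time_s: 22.6
eef_pos: [543.2, -5.8, 114.3]
ee_rot: [0.004, 0.633, 0.774, 0.004]
force: [-5.4, -1.5, 19.0]
grip_width: 0.27
wrist 17336 107.17448158676358 slope deg [ 0.06 -0.03] 107.25949368520037
scene 560 108.06678957101235 slope deg [ 0.08 -0.55] 108.0506129718473
[-5.22 -1.03 19.09] [543.25  -5.82 114.31] [-0.2   1.19 -0.03] 22.7
```

View pics/15.png

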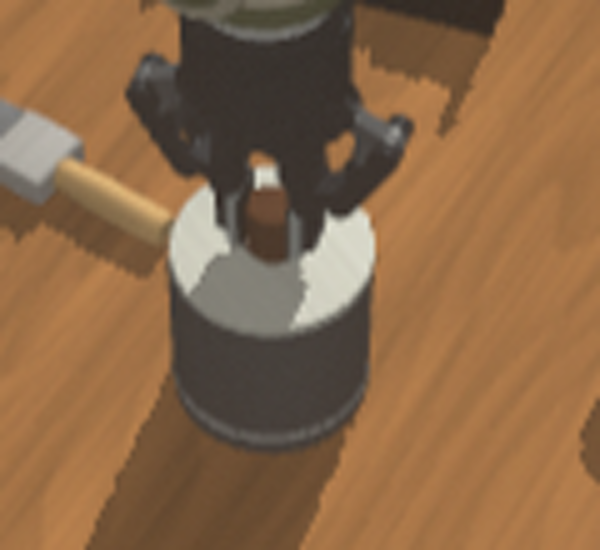

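The lid's top is at 107.2 mm and level within 0.1° in the wrist view (nominal 107), so it is home. I'll bring the push to about 30 N and check that it holds.

```bash
python3 -m crank '{"dp":[[-0.05,0,-0.12],[0,0,0],[0,0,0],[0,0,0],[0,0,0]],"delta_rot":[[0,0,0],[0,0,0],[0,0,0],[0,0,0],[0,0,0]],"claw":[255,255,255,255,255]}';python3 -m crank '{"dp":[[0,0,0],[0,0,0],[0,0,0],[0,0,0],[0,0,0]],"delta_rot":[[0,0,0],[0,0,0],[0,0,0],[0,0,0],[0,0,0]],"claw":[255,255,255,255,255]}'
```

```text
time_s: 23.2
eef_pos: [543.3, -5.8, 114.3]
ee_rot: [0.005, 0.633, 0.774, 0.005]
force: [-6.2, -0.0, 27.6]
grip_width: 0.264
time_s: 23.7
eef_pos: [543.3, -5.8, 114.3]
ee_rot: [0.005, 0.633, 0.774, 0.004]
force: [-6.7, -1.2, 28.6]
grip_width: 0.268
```

```bash
python3 - <<'E'
from h import *
p,d=capture("top");cv2.imwrite("pics/16.png",p[:,:,::-1])
E
```

```text
(no output)
```

View pics/16.png

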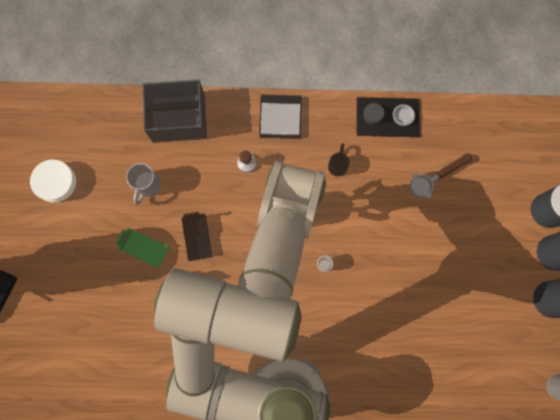

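The top view shows the empty tray standing at (197,236). The bystanders in view have not moved; the brush and the purple tray are hidden under the arm here. I'm handing in.

```bash
python3 -c "
from rig import *
s=sense();print(s['force'],s['time_s'])
print(finish_job())"
```

```text
[-6.45402471 -1.33957448 28.07046536] 23.75
the job is handed in; nothing more can be done
None
```

I poured all five sugar lumps into the canister, put the empty tray back upright on its old spot, and pressed the lid home. I handed in at 23.75 s with the hand still gripping the knob and pushing down at about 28 N.

**Lumps:** A close crop of the wrist picture, taken before the lid went on, shows five lumps low in the canister.

**Lid:** The wrist camera puts the lid's top at 107.2 mm, level to 0.1° (nominal 107). The scene camera, which is coarser, reads 108.1 mm and a 0.5° slope. I did not catch the click as a force peak. The force had dropped by about 3 mm short of home, then rose steeply as the lid met the rim.

**Side force:** About 6 N sideways remains on the hand along x.

**Bystanders:** In the last top view nothing had moved. The brush and the purple tray were hidden under the arm there, but earlier pictures showed both in place.

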